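# Power-cycle the drives with the mushroom cut-off

### The job

The drives have hung, so power-cycle them: press the mushroom button on its sloping box down until it latches, and let go of it for about a second so that it stays down by itself. Then turn its knob clockwise (as seen looking at the button) until the button is released, and let it spring fully up. Leave the look-alike box's flat dial, the two silver drives, the black hub and the screwdriver as they are.

Things in the scene. Friction and masses are not known exactly. Their poses are not given: they have to be found in the camera images.
- stop_box: Fixed box with the mushroom button: aluminium, 100 x 100 x 50 mm, on a steel plate 120 (x) x 110 (y) x 8 mm. Origin: centre of the plate's underside, z up, x level towards the box's high edge. Its 100 x 100 mm top face slopes 0.6 rad down towards -x: outward normal (-0.565, 0, 0.825) in this frame, face centre (where the button's axis passes) at (-0.014, 0, 0.076).
- stop_top (a point): Middle of the button's flat top; moves and turns with it. z: out along the button's axis, x: along its two grip lugs. Above the sloping face, unpressed: collar 33 mm wide, 5 high; stem 22 mm wide; black round head 40 mm in diameter, from 18 to 36 mm (top); two opposite lugs, 14 mm wide (y), make it 54 mm long in x from 19 to 33 mm. Grip it across (40 mm) or along the lugs (54 mm).
- stop_press (a joint): How far the button is pressed in (m): 0 fully up, 0.0105 end of travel. A spring of 2 to 4 N pushes it up; pressing takes about 5 N (8 N if quick), most at a third of the way, and must go on to the end of travel, where a catch snaps in (from 0.009). Let go, the button then stays at about 0.0085.
- stop_turn (a joint): Turn of the mushroom head about its axis (rad), growing clockwise as seen looking at the button; at 0 the lugs point up the slope. Range -0.05 to 0.9, with light friction; it stays where it is left. A latched button is released once turned past about 0.6. Turn it to about 0.8.
- dial_box: The look-alike box, not to be operated: the same stand and enclosure as stop_box, with the same origin and axes, but with a flat black dial 42 mm in diameter, 13 mm high, its top 19 mm above the face.
- dial_turn (a joint): Turn of the flat dial (rad), 0 at the start; leave alone.
- drive_a: Silver external drive 75 (x) x 112 (y) x 14 mm, loose; origin at the centre of its underside.
- drive_b: The other silver drive, same size and origin.
- hub: Black USB hub 100 (x) x 36 (y) x 20 mm, loose, between the two boxes; origin at the centre of its underside.
- screwdriver: Black-handled screwdriver 160 mm long, loose on the grey mat at the side, lying along its x; origin under its middle.

How it is judged:
On the way, in this order (a step that is already met when the one before it is completed fails the run):
1. the mushroom button is latched down and stays down with the robot not touching its box (value of joint stop_press above 0.007 m and contact force between stop_box and the fingers below 0.1 N and contact force between stop_box and the arm below 0.1 N), for 0.4 s.
2. the knob has been turned clockwise past its release (value of joint stop_turn above 0.4 rad).
At the end, for the whole second after the job is handed in: The mushroom button, having been latched down and let go, is back up (pressed in by less than 2 mm) with its knob turned clockwise by more than 0.4 rad; the flat dial is turned by no more than 0.2 rad from its start, and drives, hub and screwdriver are within 30 mm of where they started (value of joint stop_press below 0.002 m and value of joint stop_turn above 0.4 rad); the robot touches nothing.
It fails at once if the look-alike's flat dial is turned by more than 0.2 rad (value of joint dial_turn above 0.2 rad or value of joint dial_turn below -0.2 rad).
It fails at once if a drive, the hub or the screwdriver is shifted by more than 30 mm (distance of any of drive_a, drive_b, hub, screwdriver from where it was at the start of the episode above 0.03 m).
It also fails if it takes over 45 s, if anything falls off the work surface, if the arm or the gripper's body presses on something with over 40 N, if the wrist force passes 120 N, or if a joint passes its speed limit or range.

### The arm

A 6-joint arm with a two-finger parallel gripper is mounted at the origin on the work surface. World frame = base frame: x ahead of the robot, y to its left, z up, the work surface at z = 0. Lengths are in m, angles in rad, forces in N, time in s.
With the tool pointing down it reaches from about 0.35 to 0.775 m from the base axis. Payload 7.3 kg.
Tool frame: the origin (TCP) lies on the front face of the gripper's body, between the roots of the fingers; the fingertips stand ahead of it and the grasp point (between the pads) lies 47 mm ahead of it (finger_overhang is the z of the fingertips in the tool frame, in m); z points along the fingers, y is the line along which they close (so a half turn about z gives the same grasp; the last joint's range is limited). The gripper opens to 92 mm and grips with 3 to 60 N. Pads are 19 mm wide; open, the fingers measure 130 mm over their backs; the gripper's body (75 mm by 190 mm) begins 47 mm behind the grasp point.
Start: joints at [1.071, 0.342, 1.524, -0, 1.275, -0.146], TCP at [0.182, 0.493, 0.292] pointing down, gripper open.
Joint ranges: [-2.53, 2.53], [-0.77, 2.02], [0.04, 2.7], [-1, 4.14], [0.28, 2.66], [-3.11, 3.11]. Speed limits (rad/s): [2.57, 2.57, 3.14, 3.14, 3.14, 3.14].

### API

Orientations are given as [roll, pitch, yaw] about the fixed x, y, z axes, in that order (R = Rz(yaw) Ry(pitch) Rx(roll)).
In Python, from cell import * gives the robot as it stands. The module is installed in compiled form; this text tells all that it offers.
- The arm moves only by the tool arm_command, never from a script. Its argument "series" is a list of rows, each an object of numbers: "x", "y", "z": the shift along the tool's x, y, z in mm; "rx", "ry", "rz": the turn, a rotation vector about the tool's x, y, z in degrees. A call has 1 to 20 rows; each row is the pose to reach, as a shift and turn from the pose commanded when the call began, along the tool's axes at that moment; what a row does not reach only later rows make up. A row lasts 1/10 s, in which the tool goes at most 50 mm and 8.59 degrees, less where a joint would pass 70% of its speed; a pose out of reach is approached as far as the arm can. A call with a gripper value outside its range is refused whole. "hand" is the finger opening in mm, from 0 to 91.8, set as the call begins (left out, the last holds). The fingers move at their own pace and stop on an object; "squeeze" is the grip in N (left out, the last holds). Time passes only in rows, so rows that repeat a pose let the fingers close. It gives the time, the measured TCP pose, the force, the opening and the grip force at its end, in the units of the state.
- observe(): the state, without advancing time (a new reading comes with each control period).
- read_camera(name): name is "side" or "top" or "wrist"; returns a dict with "pixels" (384x512x3 uint8, blue, green, red), "K" (3x3 intrinsics, pixels), "k1" (the pictures are not rectified: a ray, as slopes to the right and down, at radius r is drawn at 1 + k1 r^2 times it, then the intrinsics apply), "rvec" (rotation vector, rad) and "tvec" (3), from world to camera coordinates, as OpenCV has them. Camera axes: x right, y down, z forward; pixel columns grow to the right and rows downward; lengths in m; the calibration is good to about 2 mm. A picture is of the moment at which its call begins. There is no depth.
- hand_in(): hands the job in; it is judged then, once.
Trained networks look in a picture, given as the dict that the camera call returned (one of the last four; its "shot" number tells which), for a name from the list of things; names that differ only in an ending like _2 or _b are one class to them, and where a whole thing is asked for, a point or a joint stands for the part that bears it (a point fixed in the world has none). Each returns a list of dicts, best first, with "confidence" (0 to 1); they miss things now and then, are a little off and sometimes report something else, mostly with a low value. They report only what shows in the picture. A call takes as long as a camera call.
- boxes_of(picture, query): "point" ([x, y, z] in m, in world coordinates, good to about 4 mm: the middle of the surface that is visible of it).
- trace(picture, query): "pixels" (384x512 bool, what is visible of it).
- mark_of(picture, query): "point" ([x, y, z] in m, in world coordinates, good to about 4 mm: a listed point, or the origin of a listed thing).
The state is a dict: "time": time; "qpos": joint angles; "qvel": joint speeds; "joint_efforts": joint torques, N m; "tool_pos": TCP position; "tool_rot": TCP orientation; "contact_force": force on the tool from outside, world axes, zero at the start; "torque": the same for the moment, N m; "opening": finger opening in m; "grip_force": force on a finger pad.
Only numpy, scipy, OpenCV 4.12 (cv2) and the standard library are available. Lean on these libraries where they do the work, as an engineer would, in place of code of your own. Each camera call takes 0.05 s, during which the arm holds its last target. There are 200 camera calls.

## Working session

There is one attempt and no reset: what is moved stays moved. The work goes in short steps, Python scripts to look and compute and a tool call to move; the robot and the scene stay as the last step left them, time stands still between calls to the robot, and variables do not carry over. Pictures are saved under pics/ and viewed, at most 10 in all, crops included, and the job is handed in when it is done.

Besides the shell and the picture viewer there is one more tool, called as name([rows], argument=value, ...), one row to a line, values as JSON. arm_command: Moves the arm, as the interface text tells. Its arguments: {"type":"object","properties":{"series":{"type":"array"},"hand":{"type":"number"},"squeeze":{"type":"number"}},"required":["series"]}

```bash
mkdir -p pics
cat > h.py <<'E'
import numpy as np, cv2
from cell import *
from scipy.spatial.transform import Rotation as R
def look(n,f):
    p=read_camera(n); cv2.imwrite('pics/'+f,p['pixels']); return p
def ray(p,uv):
    K=p['K'];d=np.array([p['k1'],0,0,0,0.])
    s=cv2.undistortPoints(np.array([[uv]],float),K,d)[0,0]
    Rm=cv2.Rodrigues(np.array(p['rvec'],float))[0];t=np.array(p['tvec'],float).ravel()
    v=Rm.T@np.array([s[0],s[1],1]);return -Rm.T@t,v/np.linalg.norm(v)
def proj(p,X):
    return cv2.projectPoints(np.atleast_2d(np.array(X,float)),np.array(p['rvec'],float),np.array(p['tvec'],float),np.array(p['K'],float),np.array([p['k1'],0,0,0,0.]))[0][:,0]
def tri(rs):
    A=np.zeros((3,3));b=np.zeros(3)
    for c,v in rs:
        M=np.eye(3)-np.outer(v,v);A+=M;b+=M@c
    return np.linalg.solve(A,b)
E
python3 - <<'E'
from h import *
np.set_printoptions(precision=4,suppress=True)
print(observe())
for n in('side','top'):
    p=look(n,n+'0.png'); print(n,'cam',ray(p,(256,192)))
    for q in('stop_box','stop_top','dial_box','hub','drive_a','screwdriver'):
        print(q,'mark',[(np.array(m['point']),round(m['confidence'],2)) for m in mark_of(p,q)[:3]])
    for q in('stop_box','stop_top','dial_box'):
        for t in trace(p,q)[:2]:
            ys,xs=np.nonzero(t['pixels']);print(q,'trace',t['confidence'],len(xs),xs.mean(),ys.mean(),xs.min(),xs.max(),ys.min(),ys.max())
E
```

```text
{'time': 0.0, 'qpos': array([ 1.071 ,  0.3427,  1.525 , -0.    ,  1.2754, -0.146 ]), 'qvel': array([ 0.0012, -0.0024,  0.0004, -0.0011,  0.002 ,  0.0016]), 'joint_efforts': array([  0.0002, -43.1242, -24.4219,   0.0717,   0.056 ,  -0.0001]), 'tool_pos': array([0.1817, 0.4922, 0.2915]), 'tool_rot': array([-3.14  , -0.0002,  2.7877]), 'contact_force': array([ 0.5554, -0.76  , -1.0339]), 'torque': array([-0.0632,  0.0163, -0.0251]), 'grip_force': 0.0, 'opening': 0.09187289263134914}
side cam (array([0.5692, 0.8775, 0.5212]), array([ 0.0345, -0.8869, -0.4606]))
stop_box mark [(array([ 0.5686, -0.1435, -0.0006]), 0.83)]
stop_top mark [(array([ 0.5352, -0.1468,  0.1063]), 0.47)]
dial_box mark [(array([0.525 , 0.1942, 0.0001]), 0.87)]
hub mark [(array([ 0.4883, -0.0039, -0.0018]), 0.65)]
drive_a mark [(array([ 0.7432, -0.1477,  0.0035]), 0.98), (array([ 0.7401,  0.1614, -0.0009]), 0.61)]
screwdriver mark [(array([0.4693, 0.4172, 0.0049]), 0.9)]
stop_box trace 0.92 1369 267.29291453615775 179.1417092768444 248 289 156 199
dial_box trace 0.63 2640 286.35530303030305 243.1397727272727 259 312 208 270
top cam (array([0.5121, 0.1071, 1.1838]), array([ 0.0727, -0.0104, -0.9973]))
stop_box mark [(array([ 0.5769, -0.1429,  0.0017]), 0.77)]
stop_top mark [(array([ 0.5371, -0.1528,  0.1007]), 0.66)]
dial_box mark [(array([ 0.5272,  0.1948, -0.0012]), 0.63)]
hub mark [(array([ 0.4826, -0.0045, -0.0006]), 0.64)]
drive_a mark [(array([ 0.743 ,  0.1617, -0.0017]), 0.85), (array([ 0.7418, -0.1426,  0.0025]), 0.63)]
screwdriver mark [(array([0.466 , 0.4218, 0.005 ]), 0.61)]
stop_box trace 0.6 2660 359.6695488721804 199.30375939849625 330 387 171 229
stop_top trace 0.52 289 369.038062283737 210.53287197231833 360 378 200 221
dial_box trace 0.66 2399 213.845769070446 223.88620258441017 190 239 198 250
dial_box trace 0.45 2693 359.4660230226513 199.91830672112886 329 387 171 230
```

Run:
```python
import cv2
t=cv2.imread('pics/top0.png')[150:250,310:410];s=cv2.imread('pics/side0.png')[140:220,230:310]
cv2.imwrite('pics/c0.png',cv2.hconcat([cv2.resize(t,(400,400),interpolation=cv2.INTER_CUBIC),cv2.resize(s,(400,400),interpolation=cv2.INTER_CUBIC)]))
```

```text
(no output)
```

View pics/c0.png

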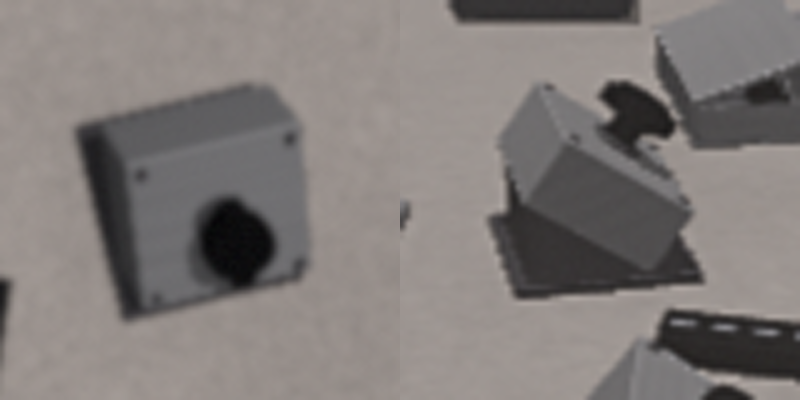

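View pics/top0.png

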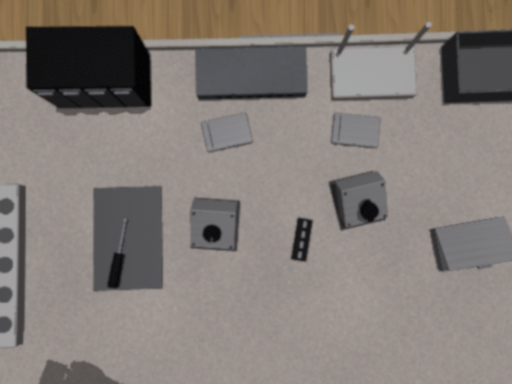

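```bash
cat >> h.py <<'E'
def goal(pos,Rm):
    s=observe();R0=R.from_euler('xyz',s['tool_rot'])
    return np.round(R0.inv().apply(np.array(pos)-s['tool_pos'])*1000,1),np.round(np.degrees((R0.inv()*Rm).as_rotvec()),2)
E
python3 - <<'E'
from h import *
from scipy.optimize import least_squares
import cell
np.set_printoptions(precision=4,suppress=True)
print([k for k in dir(cell) if k[0]!='_'],getattr(cell,'finger_overhang',None))
pt,ps=read_camera('top'),read_camera('side')
c=np.array([-.014,0,.076]);u=np.array([.8253,0,.5646])*.05;v=np.array([0,.05,0]);n=np.array([-.5646,0,.8253])
T=[(c+u+v,125,158),(c+u-v,298,120),(c-u-v,303,275),(c-u+v,137,315),(c+.036*n,240,235)]
S=[(c+u+v,168,138),(c-u+v,293,212),(c+u-v,145,85),(c-u+v-.05*n,250,270),(c+u+v-.05*n,120,205)]
def res(q,full=False):
    f=lambda L:R.from_euler('z',q[2]).apply([l[0] for l in L])+[q[0],q[1],0]
    a=proj(pt,f(T))-np.array([(l[1]/4+310-.4,l[2]/4+150-.4) for l in T])
    b=proj(ps,f(S))-np.array([(l[1]/5+230-.4,l[2]/5+140-.4) for l in S])
    return np.vstack([a,b]) if full else np.concatenate([a.ravel(),b.ravel()])
r=least_squares(res,[.57,-.145,.2],loss='soft_l1');print(r.x);print(res(r.x,1))
# two-view triangulation of the face corners seen in both
for i,j,nm in((0,0,'high+y'),(1,2,'high-y'),(3,1,'low+y')):
    print(nm,tri([ray(pt,(T[i][1]/4+309.6,T[i][2]/4+149.6)),ray(ps,(S[j][1]/5+229.6,S[j][2]/5+139.6))]), R.from_euler('z',r.x[2]).apply(T[i][0])+[r.x[0],r.x[1],0])
B=R.from_euler('z',r.x[2]);top=B.apply(c+.036*n)+[r.x[0],r.x[1],0];nn=B.apply(n);print('top',top,'n',nn)
by=B.apply([0,1,0]);bx=B.apply([.8253,0,.5646])
for nm,y in(('y',by),('-y',-by),('x',bx),('-x',-bx)):
    Rm=R.from_matrix(np.column_stack([np.cross(y,-nn),y,-nn]));print(nm,Rm.as_euler('xyz'),goal(top+.14*nn,Rm))
E
```

```text
['IKError', 'boxes_of', 'finger_overhang', 'hand_in', 'mark_of', 'observe', 'read_camera', 'trace'] 0.0655
[ 0.5716 -0.1408  0.2016]
[[-1.1817  1.7205]
 [ 0.2415  0.806 ]
 [ 1.4137 -0.4401]
 [ 0.2143 -0.4683]
 [-0.4764  4.8049]
 [-1.1243 -0.1568]
 [ 0.2868  0.0564]
 [-2.1307 -1.7321]
 [-0.4155  1.0967]
 [-0.7947 -0.26  ]]
high+y [ 0.5885 -0.0892  0.1028] [ 0.5883 -0.0863  0.1042]
high-y [ 0.606  -0.1853  0.0983] [ 0.6083 -0.1843  0.1042]
low+y [ 0.5073 -0.1023  0.0482] [ 0.5074 -0.1029  0.0478]
top [ 0.5379 -0.1477  0.1057] n [-0.5532 -0.113   0.8253]
y [-3.1416  0.6    -2.94  ] (array([-488.6, -518.8,   70.9]), array([ -9.54, -33.47, -30.85]))
-y [ 3.1416 -0.6     0.2016] (array([-488.6, -518.8,   70.9]), array([-44.06,  12.55, 142.45]))
x [2.5416 0.     1.7724] (array([-488.6, -518.8,   70.9]), array([-31.33, -17.44,  56.36]))
-x [-2.5416  0.     -1.3692] (array([-488.6, -518.8,   70.9]), array([  20.23,  -36.34, -117.51]))
```

arm_command([
  {"x": -49,"y": -52,"z": 0},
  {"x": -98,"y": -104,"z": 0},
  {"x": -490,"y": -520,"z": 70,"rx": -9.5,"ry": -33.5,"rz": -30.9},
  {"x": -490,"y": -520,"z": 70,"rx": -9.5,"ry": -33.5,"rz": -30.9},
  {"x": -490,"y": -520,"z": 70,"rx": -9.5,"ry": -33.5,"rz": -30.9},
  {"x": -490,"y": -520,"z": 70,"rx": -9.5,"ry": -33.5,"rz": -30.9},
  {"x": -490,"y": -520,"z": 70,"rx": -9.5,"ry": -33.5,"rz": -30.9},
  {"x": -490,"y": -520,"z": 70,"rx": -9.5,"ry": -33.5,"rz": -30.9},
  {"x": -490,"y": -520,"z": 70,"rx": -9.5,"ry": -33.5,"rz": -30.9},
  {"x": -490,"y": -520,"z": 70,"rx": -9.5,"ry": -33.5,"rz": -30.9},
  {"x": -490,"y": -520,"z": 70,"rx": -9.5,"ry": -33.5,"rz": -30.9},
  {"x": -490,"y": -520,"z": 70,"rx": -9.5,"ry": -33.5,"rz": -30.9},
  {"x": -490,"y": -520,"z": 70,"rx": -9.5,"ry": -33.5,"rz": -30.9},
  {"x": -490,"y": -520,"z": 70,"rx": -9.5,"ry": -33.5,"rz": -30.9},
  {"x": -490,"y": -520,"z": 70,"rx": -9.5,"ry": -33.5,"rz": -30.9},
  {"x": -490,"y": -520,"z": 70,"rx": -9.5,"ry": -33.5,"rz": -30.9},
  {"x": -490,"y": -520,"z": 70,"rx": -9.5,"ry": -33.5,"rz": -30.9},
  {"x": -490,"y": -520,"z": 70,"rx": -9.5,"ry": -33.5,"rz": -30.9},
])

```text
invalid input
```

arm_command([
  {"x": -49,"y": -52,"z": 0,"rx": 0,"ry": 0,"rz": 0},
], hand=91, squeeze=20)

```text
time: 1.2
tool_pos: [0.2007, 0.449, 0.2918]
tool_rot: [3.139, -0.001, 2.792]
contact_force: [1.7, -0.4, 0.3]
opening: 0.091
grip_force: 0.0
```

arm_command([
  {"x": -100,"y": -106,"z": 0,"rx": 0,"ry": 0,"rz": 0},
  {"x": -100,"y": -106,"z": 0,"rx": 0,"ry": 0,"rz": 0},
  {"x": -455,"y": -484,"z": 70,"rx": -9.5,"ry": -33.5,"rz": -30.9},
  {"x": -455,"y": -484,"z": 70,"rx": -9.5,"ry": -33.5,"rz": -30.9},
  {"x": -455,"y": -484,"z": 70,"rx": -9.5,"ry": -33.5,"rz": -30.9},
  {"x": -455,"y": -484,"z": 70,"rx": -9.5,"ry": -33.5,"rz": -30.9},
  {"x": -455,"y": -484,"z": 70,"rx": -9.5,"ry": -33.5,"rz": -30.9},
  {"x": -455,"y": -484,"z": 70,"rx": -9.5,"ry": -33.5,"rz": -30.9},
  {"x": -455,"y": -484,"z": 70,"rx": -9.5,"ry": -33.5,"rz": -30.9},
  {"x": -455,"y": -484,"z": 70,"rx": -9.5,"ry": -33.5,"rz": -30.9},
  {"x": -455,"y": -484,"z": 70,"rx": -9.5,"ry": -33.5,"rz": -30.9},
  {"x": -455,"y": -484,"z": 70,"rx": -9.5,"ry": -33.5,"rz": -30.9},
  {"x": -455,"y": -484,"z": 70,"rx": -9.5,"ry": -33.5,"rz": -30.9},
  {"x": -455,"y": -484,"z": 70,"rx": -9.5,"ry": -33.5,"rz": -30.9},
  {"x": -455,"y": -484,"z": 70,"rx": -9.5,"ry": -33.5,"rz": -30.9},
  {"x": -455,"y": -484,"z": 70,"rx": -9.5,"ry": -33.5,"rz": -30.9},
], hand=91)

```text
time: 2.8
tool_pos: [0.4365, -0.1067, 0.229]
tool_rot: [-3.14, 0.601, -2.939]
contact_force: [0.6, -0.3, 1.4]
opening: 0.0912
grip_force: 0.0
```

Run:
```python
from h import *
np.set_printoptions(precision=4,suppress=True)
p=look('wrist','w1.png')
s=observe();print(s['tool_pos'],s['qpos'],s['qvel'])
print(ray(p,(256,192)))
for q in('stop_box','stop_top'):
    print(q,[(np.array(m['point']),round(m['confidence'],2)) for m in mark_of(p,q)[:3]])
B=R.from_euler('z',.2016);c=np.array([-.014,0,.076]);n=np.array([-.5646,0,.8253]);u=np.array([.8253,0,.5646])*.05;v=np.array([0,.05,0])
P=B.apply([c+.036*n,c+u+v,c+u-v,c-u-v,c-u+v])+[.5716,-.1408,0]
print(proj(p,P))
Rm=R.from_euler('xyz',[-3.1416,.6,-2.94]);print(goal(P[0]+.14*B.apply(n),Rm))
```

```text
[ 0.44   -0.114   0.2292] [-0.6716  0.1363  2.1618  0.8608  0.6    -3.1001] [ 0.0999 -0.0888  0.0708 -0.0282 -0.0547  0.0701]
(array([ 0.329 , -0.1302,  0.265 ]), array([ 0.7391,  0.173 , -0.651 ]))
stop_box [(array([ 0.5732, -0.1413, -0.0008]), 0.66)]
stop_top [(array([ 0.5426, -0.1492,  0.1077]), 0.81)]
[[182.4838 203.5183]
 [241.0024 239.232 ]
 [145.4121 238.9002]
 [135.8121 142.3003]
 [240.2885 142.103 ]]
(array([ -5.9, -59.6,  12.9]), array([-0.18, -0.  , -0.18]))
```

View pics/w1.png

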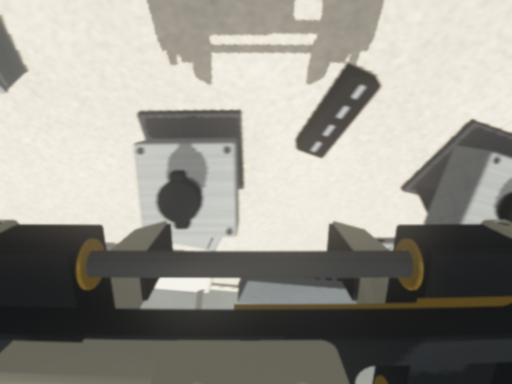

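arm_command([
  {"x": 0,"y": 0,"z": 0,"rx": 0,"ry": 0,"rz": 30},
  {"x": 0,"y": 0,"z": 0,"rx": 0,"ry": 0,"rz": 30},
  {"x": 0,"y": 0,"z": 0,"rx": 0,"ry": 0,"rz": 30},
  {"x": -6,"y": -60,"z": 13,"rx": 0,"ry": 0,"rz": 90},
  {"x": -6,"y": -60,"z": 13,"rx": 0,"ry": 0,"rz": 90},
  {"x": -6,"y": -60,"z": 13,"rx": 0,"ry": 0,"rz": 90},
  {"x": -6,"y": -60,"z": 13,"rx": 0,"ry": 0,"rz": 90},
  {"x": -6,"y": -60,"z": 13,"rx": 0,"ry": 0,"rz": 130},
  {"x": -6,"y": -60,"z": 13,"rx": 0,"ry": 0,"rz": 130},
  {"x": -6,"y": -60,"z": 13,"rx": 0,"ry": 0,"rz": 130},
  {"x": -6,"y": -60,"z": 13,"rx": 0,"ry": 0,"rz": 130},
  {"x": -6,"y": -60,"z": 13,"rx": 0,"ry": 0,"rz": 130},
  {"x": -6,"y": -60,"z": 13,"rx": 0,"ry": 0,"rz": 170},
  {"x": -6,"y": -60,"z": 13,"rx": 0,"ry": 0,"rz": 170},
  {"x": -6,"y": -60,"z": 13,"rx": 0,"ry": 0,"rz": 170},
  {"x": -6,"y": -60,"z": 13,"rx": 0,"ry": 0,"rz": 170},
  {"x": -6,"y": -60,"z": 13,"rx": 0,"ry": 0,"rz": 170},
  {"x": -6,"y": -60,"z": 13,"rx": 0,"ry": 0,"rz": 170},
], hand=91)

```text
time: 4.75
tool_pos: [0.4599, -0.1591, 0.2218]
tool_rot: [2.86, -0.537, 0.718]
contact_force: [0.1, -0.3, 0.3]
opening: 0.0907
grip_force: 0.0
```

```bash
cat >> h.py <<'E'
B=R.from_euler('z',.2016);c=np.array([-.014,0,.076]);n=np.array([-.5646,0,.8253]);u=np.array([.8253,0,.5646])*.05;v=np.array([0,.05,0])
P=B.apply([c+.036*n,c+u+v,c+u-v,c-u-v,c-u+v])+[.5716,-.1408,0]
nn=B.apply(n);RG=R.from_euler('xyz',[3.1416,-.6,.2016])
np.set_printoptions(precision=4,suppress=True)
E
python3 - <<'E'
from h import *
p=look('wrist','w2.png')
s=observe();print(s['tool_pos'],s['qpos'])
for q in('stop_box','stop_top'):
    print(q,[(np.array(m['point']),round(m['confidence'],2)) for m in mark_of(p,q)[:3]])
print(proj(p,P),proj(p,P[0]-.018*nn));print(goal(P[0]+.14*nn,RG))
E
```

```text
[ 0.46   -0.1591  0.2218] [-0.7378  0.2195  2.0769  0.8554  0.6491 -0.448 ]
stop_box []
stop_top [(array([ 0.5417, -0.1518,  0.1045]), 0.62)]
[[252.614  203.346 ]
 [225.4411 120.0503]
 [323.8784 167.1604]
 [275.8852 255.7974]
 [183.7399 216.0328]] [[252.4139 197.3715]]
(array([-2.2,  3.4,  0.2]), array([-0.03, -0.01, 25.64]))
```

View pics/w2.png

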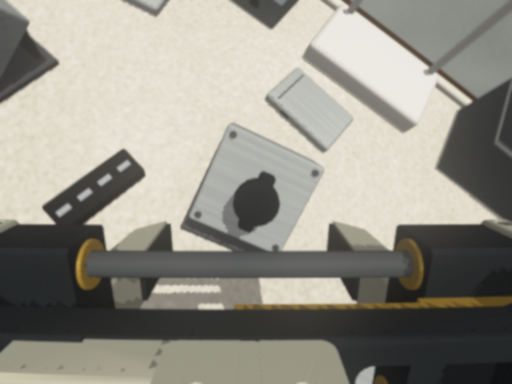

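arm_command([
  {"x": -2.2,"y": 3.4,"z": 0,"rx": 0,"ry": 0,"rz": 25.6},
  {"x": -2.2,"y": 3.4,"z": 0,"rx": 0,"ry": 0,"rz": 25.6},
  {"x": -2.2,"y": 3.4,"z": 0,"rx": 0,"ry": 0,"rz": 25.6},
  {"x": -2.2,"y": 3.4,"z": 0,"rx": 0,"ry": 0,"rz": 25.6},
  {"x": -2.2,"y": 3.4,"z": 0,"rx": 0,"ry": 0,"rz": 25.6},
  {"x": -2.2,"y": 3.4,"z": 0,"rx": 0,"ry": 0,"rz": 25.6},
], hand=91)

```text
time: 5.5
tool_pos: [0.4606, -0.1645, 0.2213]
tool_rot: [3.141, -0.6, 0.202]
contact_force: [0.2, -0.3, -0.4]
opening: 0.0911
grip_force: 0.0
```

```bash
cat > m.py <<'E'
from h import *
from scipy.optimize import least_squares
def head(off,press=0,turn=0):
    a=np.linspace(0,2*np.pi,60)
    pts=[[.02*np.cos(t),.02*np.sin(t),h] for t in a for h in(.018-press,.036-press)]
    L=[[sx*.027,sy*.007,h] for sx in(1,-1) for sy in(1,-1) for h in(.019-press,.033-press)]
    return pts,L
def mask_model(p,off,press=0,turn=0):
    F=np.column_stack([u/.05,[0,1,0],n]);Z=R.from_euler('z',-turn).as_matrix()
    m=np.zeros((384*4,512*4),np.uint8)
    pts,L=head(off,press,turn)
    for g in(pts,L):
        X=B.apply(np.array(g)@Z.T@F.T+c+F@np.array([off[0],off[1],0]))+[.5716,-.1408,0]
        cv2.fillConvexPoly(m,cv2.convexHull(np.round((proj(p,X)+.5)*4-.5).astype(np.int32)),1)
    return m
def meas(p,press=0,turn=0,thr=50):
    uv=proj(p,P[0]-.009*nn)[0]
    g=cv2.cvtColor(p['pixels'],cv2.COLOR_BGR2GRAY)
    w=(g<thr).astype(np.uint8);k,lab,st,ce=cv2.connectedComponentsWithStats(w)
    i=min((i for i in range(1,k) if st[i,4]>150),key=lambda i:np.hypot(*(ce[i]-uv)))
    f=lambda o:(lambda M:np.array([M['m10'],M['m01']])/M['m00']/4-.375)(cv2.moments(mask_model(p,o,press,turn),True))
    o=np.zeros(2)
    for _ in range(3):
        b=f(o);J=np.column_stack([(f(o+d)-b)/.005 for d in(np.array([.005,0]),np.array([0,.005]))])
        o=o+np.linalg.solve(J,ce[i]-b)
    return o*1000,st[i],ce[i],mask_model(p,o,press,turn).sum()/16
E
python3 - <<'E'
from m import *
p=look('wrist','w3.png');s=observe();print(s['tool_pos'],s['qpos'])
for t in(40,55):print('wrist',meas(p,thr=t))
g=cv2.cvtColor(p['pixels'],cv2.COLOR_BGR2GRAY);U=proj(p,P);print(U)
print([(np.array(m['point'])) for m in mark_of(p,'stop_top')])
p=read_camera('top')
for t in(40,55):print('top',meas(p,thr=t))
print(goal(P[0]+.14*nn,RG))
E
```

```text
[ 0.4606 -0.1646  0.2213] [-0.7472  0.2257  2.0702  0.8547  0.6538 -0.0235]
wrist (array([ -89.5113, -153.1306]), array([387, 256,  44,  46, 716], dtype=int32), array([408.1872, 288.0628]), np.float64(2078.5))
wrist (array([-9.9676, -4.3413]), array([232, 191,  39,  37, 829], dtype=int32), array([251.4717, 209.2955]), np.float64(2169.0625))
[[246.2938 201.1846]
 [191.2374 136.6788]
 [301.8875 136.6971]
 [297.1541 238.9884]
 [196.4054 238.9609]]
[array([ 0.5431, -0.1519,  0.1036])]
top (array([ 0.4674, -1.4296]), array([360, 200,  18,  22, 267], dtype=int32), array([368.3633, 210.4607]), np.float64(353.6875))
top (array([ 0.5284, -1.1882]), array([360, 200,  18,  22, 297], dtype=int32), array([368.2593, 210.431 ]), np.float64(354.1875))
(array([ 0.1, -1.2,  0.1]), array([ 0.02, -0.01, -0.13]))
```

View pics/w3.png

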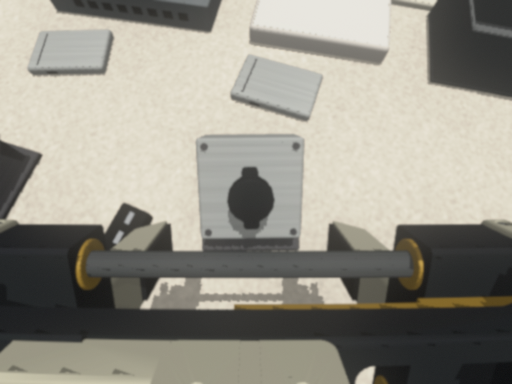

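arm_command([
  {"x": 0,"y": 1.6,"z": 10,"rx": 0,"ry": 0,"rz": 0},
  {"x": 0,"y": 1.6,"z": 20,"rx": 0,"ry": 0,"rz": 0},
  {"x": 0,"y": 1.6,"z": 30,"rx": 0,"ry": 0,"rz": 0},
  {"x": 0,"y": 1.6,"z": 35,"rx": 0,"ry": 0,"rz": 0},
  {"x": 0,"y": 1.6,"z": 40,"rx": 0,"ry": 0,"rz": 0},
  {"x": 0,"y": 1.6,"z": 45,"rx": 0,"ry": 0,"rz": 0},
  {"x": 0,"y": 1.6,"z": 50,"rx": 0,"ry": 0,"rz": 0},
  {"x": 0,"y": 1.6,"z": 55,"rx": 0,"ry": 0,"rz": 0},
  {"x": 0,"y": 1.6,"z": 60,"rx": 0,"ry": 0,"rz": 0},
  {"x": 0,"y": 1.6,"z": 65,"rx": 0,"ry": 0,"rz": 0},
  {"x": 0,"y": 1.6,"z": 65,"rx": 0,"ry": 0,"rz": 0},
], hand=0, squeeze=20)

```text
time: 6.75
tool_pos: [0.497, -0.1589, 0.1671]
tool_rot: [-3.138, -0.6, 0.196]
contact_force: [-1.7, -0.1, -0.1]
opening: 0.0074
grip_force: 0.0
```

arm_command([
  {"x": 0,"y": 0,"z": 3,"rx": 0,"ry": 0,"rz": 0},
  {"x": 0,"y": 0,"z": 6,"rx": 0,"ry": 0,"rz": 0},
  {"x": 0,"y": 0,"z": 8,"rx": 0,"ry": 0,"rz": 0},
  {"x": 0,"y": 0,"z": 10,"rx": 0,"ry": 0,"rz": 0},
  {"x": 0,"y": 0,"z": 12,"rx": 0,"ry": 0,"rz": 0},
  {"x": 0,"y": 0,"z": 14,"rx": 0,"ry": 0,"rz": 0},
  {"x": 0,"y": 0,"z": 14,"rx": 0,"ry": 0,"rz": 0},
  {"x": 0,"y": 0,"z": 14,"rx": 0,"ry": 0,"rz": 0},
], hand=0)

```text
time: 7.55
tool_pos: [0.5046, -0.1575, 0.1561]
tool_rot: [-3.139, -0.6, 0.197]
contact_force: [-1.9, -1.0, 2.6]
opening: 0.0006
grip_force: 1.4
```

```bash
cat > st.py <<'E'
from h import *
f=[]
for i in range(3):
    read_camera('top'); s=observe(); f.append(s['contact_force'])
f=np.mean(f,0)
d=s['tool_pos']-P[0];print('t',s['time'],'TCP above nominal top mm',1000*d@nn,'tip',1000*d@nn-65.5,'lat (x,y box)',1000*d@B.apply(u/.05),1000*d@B.apply([0,1,0]),'F along n',f@nn,'F',f,'open',s['opening'],s['grip_force'],'j6',s['qpos'][5])
print(goal(s['tool_pos'],RG)[1])
E
python3 st.py
```

```text
t 7.7 TCP above nominal top mm 61.16814818349692 tip -4.331851816503082 lat (x,y box) -0.11846884489972354 -2.9334688697659947 F along n 3.059499560882075 F [-2.3978 -0.1565  2.0786] open 0.00023844341736896916 1.467187375528738 j6 -0.1996848054696496
[ 0.03 -0.01 -0.24]
```

arm_command([
  {"x": 0,"y": 0,"z": 2,"rx": 0,"ry": 0,"rz": 0},
  {"x": 0,"y": 0,"z": 3.5,"rx": 0,"ry": 0,"rz": 0},
  {"x": 0,"y": 0,"z": 5,"rx": 0,"ry": 0,"rz": 0},
  {"x": 0,"y": 0,"z": 6.5,"rx": 0,"ry": 0,"rz": 0},
  {"x": 0,"y": 0,"z": 7.5,"rx": 0,"ry": 0,"rz": 0},
  {"x": 0,"y": 0,"z": 7.5,"rx": 0,"ry": 0,"rz": 0},
], hand=0)

```text
time: 8.3
tool_pos: [0.5084, -0.1567, 0.1507]
tool_rot: [-3.14, -0.601, 0.197]
contact_force: [-14.6, -2.0, 17.4]
opening: 0.0005
grip_force: 10.9
```

```bash
python3 st.py
```

```text
t 8.45 TCP above nominal top mm 54.55464461032901 tip -10.945355389670993 lat (x,y box) -0.009354729263520767 -3.009704777091353 F along n 21.06927556032718 F [-14.0637  -0.9789  15.9688] open 0.0005787372124774047 10.80814914079383 j6 -0.22015774517028744
[ 0.08 -0.06 -0.21]
```

arm_command([
  {"x": 0,"y": 0,"z": -15,"rx": 0,"ry": 0,"rz": 0},
  {"x": 0,"y": 0,"z": -40,"rx": 0,"ry": 0,"rz": 0},
  {"x": 0,"y": 0,"z": -60,"rx": 0,"ry": 0,"rz": 0},
  {"x": 0,"y": 0,"z": -60,"rx": 0,"ry": 0,"rz": 0},
  {"x": 0,"y": 0,"z": -60,"rx": 0,"ry": 0,"rz": 0},
])

```text
time: 8.95
tool_pos: [0.4758, -0.1636, 0.1994]
tool_rot: [-3.14, -0.601, 0.196]
contact_force: [0.2, -0.5, 0.7]
opening: 0.0006
grip_force: 0.0
```

arm_command([
  {"x": 0,"y": 0,"z": 0,"rx": 0,"ry": 0,"rz": 0},
  {"x": 0,"y": 0,"z": 0,"rx": 0,"ry": 0,"rz": 0},
  {"x": 0,"y": 0,"z": 0,"rx": 0,"ry": 0,"rz": 0},
  {"x": 0,"y": 0,"z": 0,"rx": 0,"ry": 0,"rz": 0},
  {"x": 0,"y": 0,"z": 0,"rx": 0,"ry": 0,"rz": 0},
  {"x": 0,"y": 0,"z": 0,"rx": 0,"ry": 0,"rz": 0},
  {"x": 0,"y": 0,"z": 0,"rx": 0,"ry": 0,"rz": 0},
  {"x": 0,"y": 0,"z": 0,"rx": 0,"ry": 0,"rz": 0},
  {"x": 0,"y": 0,"z": 0,"rx": 0,"ry": 0,"rz": 0},
  {"x": 0,"y": 0,"z": 0,"rx": 0,"ry": 0,"rz": 0},
], hand=91)

```text
time: 9.95
tool_pos: [0.4756, -0.1634, 0.1994]
tool_rot: [-3.139, -0.6, 0.197]
contact_force: [0.6, -0.4, -0.1]
opening: 0.0758
grip_force: 0.0
```

```bash
python3 st.py
python3 - <<'E'
from h import *
p=read_camera('side');w=read_camera('wrist')
s=cv2.resize(p['pixels'][140:220,230:310],(400,400),interpolation=cv2.INTER_CUBIC)
cv2.imwrite('pics/c4.png',cv2.hconcat([s,cv2.resize(w['pixels'][100:300,156:356],(400,400),interpolation=cv2.INTER_CUBIC)]))
E
```

```text
t 10.1 TCP above nominal top mm 113.6055217975719 tip 48.105521797571896 lat (x,y box) -0.13710878473145272 -2.910080737352807 F along n -0.03632965755447301 F [0.351  0.1686 0.2144] open 0.08742315351263767 0.0 j6 -0.07328175812418229
[ 0.03 -0.01 -0.24]
```

View pics/c4.png

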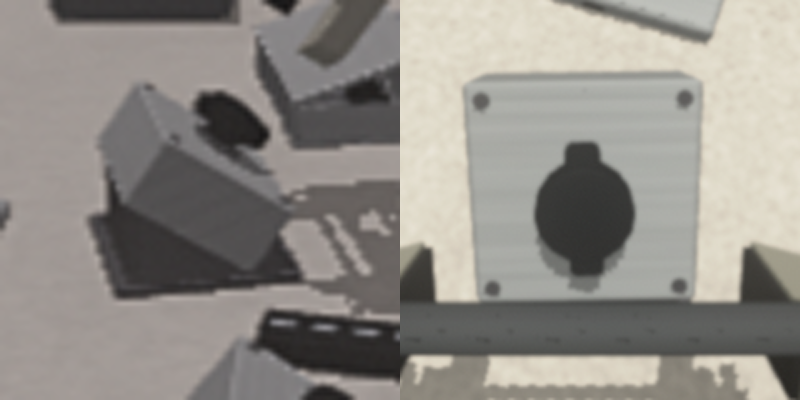

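arm_command([
  {"x": 0,"y": 0,"z": 20,"rx": 0,"ry": 0,"rz": 0},
  {"x": 0,"y": 0,"z": 40,"rx": 0,"ry": 0,"rz": 0},
  {"x": 0,"y": 0,"z": 52,"rx": 0,"ry": 0,"rz": 0},
  {"x": 0,"y": 0,"z": 62,"rx": 0,"ry": 0,"rz": 0},
  {"x": 0,"y": 0,"z": 70,"rx": 0,"ry": 0,"rz": 0},
  {"x": 0,"y": 0,"z": 74,"rx": 0,"ry": 0,"rz": 0},
  {"x": 0,"y": 0,"z": 77,"rx": 0,"ry": 0,"rz": 0},
  {"x": 0,"y": 0,"z": 77,"rx": 0,"ry": 0,"rz": 0},
  {"x": 0,"y": 0,"z": 77,"rx": 0,"ry": 0,"rz": 0},
], hand=91)

```text
time: 11.1
tool_pos: [0.5182, -0.1548, 0.1361]
tool_rot: [-3.139, -0.6, 0.197]
contact_force: [-0.8, 0.3, 0.7]
opening: 0.091
grip_force: 0.0
```

```bash
python3 st.py
```

```text
t 11.25 TCP above nominal top mm 36.8872315317707 tip -28.612768468229298 lat (x,y box) 0.020163594820335362 -3.059134849276465 F along n -0.2903159716371767 F [ 0.0446  0.5075 -0.2523] open 0.09104945896012508 0.0 j6 -0.26713706565568707
[ 0.05 -0.03 -0.24]
```

Free of contact; close on the head across its 40 mm.

arm_command([
  {"x": 0,"y": 0,"z": 0,"rx": 0,"ry": 0,"rz": 0},
  {"x": 0,"y": 0,"z": 0,"rx": 0,"ry": 0,"rz": 0},
  {"x": 0,"y": 0,"z": 0,"rx": 0,"ry": 0,"rz": 0},
  {"x": 0,"y": 0,"z": 0,"rx": 0,"ry": 0,"rz": 0},
  {"x": 0,"y": 0,"z": 0,"rx": 0,"ry": 0,"rz": 0},
  {"x": 0,"y": 0,"z": 0,"rx": 0,"ry": 0,"rz": 0},
  {"x": 0,"y": 0,"z": 0,"rx": 0,"ry": 0,"rz": 0},
  {"x": 0,"y": 0,"z": 0,"rx": 0,"ry": 0,"rz": 0},
  {"x": 0,"y": 0,"z": 0,"rx": 0,"ry": 0,"rz": 0},
  {"x": 0,"y": 0,"z": 0,"rx": 0,"ry": 0,"rz": 0},
], hand=30, squeeze=20)

```text
time: 12.25
tool_pos: [0.518, -0.1539, 0.1357]
tool_rot: [-3.138, -0.6, 0.197]
contact_force: [-1.7, 5.8, 1.9]
opening: 0.0395
grip_force: 20.0
```

```bash
python3 st.py
```

```text
t 12.4 TCP above nominal top mm 36.520487747915354 tip -28.979512252084646 lat (x,y box) -0.21548675176853038 -2.136034590194225 F along n 1.2469305801086268 F [-1.0729  5.6422  1.5646] open 0.03971185329104726 19.99999165534973 j6 -0.2672533713668668
[-0.07 -0.01 -0.23]
```

arm_command([
  {"x": 0,"y": -1,"z": 0,"rx": 0,"ry": 0,"rz": 3},
  {"x": 0,"y": -1,"z": 0,"rx": 0,"ry": 0,"rz": 8},
  {"x": 0,"y": -1,"z": 0,"rx": 0,"ry": 0,"rz": 13},
  {"x": 0,"y": -1,"z": 0,"rx": 0,"ry": 0,"rz": 18},
  {"x": 0,"y": -1,"z": 0,"rx": 0,"ry": 0,"rz": 23},
  {"x": 0,"y": -1,"z": 0,"rx": 0,"ry": 0,"rz": 28},
  {"x": 0,"y": -1,"z": 0,"rx": 0,"ry": 0,"rz": 33},
  {"x": 0,"y": -1,"z": 0,"rx": 0,"ry": 0,"rz": 38},
  {"x": 0,"y": -1,"z": 0,"rx": 0,"ry": 0,"rz": 43},
  {"x": 0,"y": -1,"z": 0,"rx": 0,"ry": 0,"rz": 46},
  {"x": 0,"y": -1,"z": 0,"rx": 0,"ry": 0,"rz": 46},
  {"x": 0,"y": -1,"z": 0,"rx": 0,"ry": 0,"rz": 46},
  {"x": 0,"y": -1,"z": 0,"rx": 0,"ry": 0,"rz": 46},
  {"x": 0,"y": -1,"z": 0,"rx": 0,"ry": 0,"rz": 46},
])

```text
time: 13.8
tool_pos: [0.5179, -0.1537, 0.1358]
tool_rot: [-2.683, -0.402, -0.7]
contact_force: [-2.5, 1.6, 2.0]
opening: 0.0396
grip_force: 20.0
```

```bash
python3 st.py
```

```text
t 13.95 TCP above nominal top mm 36.562987327399796 tip -28.937012672600204 lat (x,y box) -0.2339734780589886 -1.9051343896323392 F along n 2.9502262880607946 F [-2.5739  2.5302  2.1961] open 0.039173999357893195 20.00042974948883 j6 0.5344114585453021
[  0.02  -0.01 -46.22]
```

arm_command([
  {"x": 0,"y": 0,"z": 0,"rx": 0,"ry": 0,"rz": 0},
  {"x": 0,"y": 0,"z": 0,"rx": 0,"ry": 0,"rz": 0},
  {"x": 0,"y": 0,"z": 0,"rx": 0,"ry": 0,"rz": 0},
  {"x": 0,"y": 0,"z": 0,"rx": 0,"ry": 0,"rz": 0},
  {"x": 0,"y": 0,"z": 0,"rx": 0,"ry": 0,"rz": 0},
  {"x": 0,"y": 0,"z": 0,"rx": 0,"ry": 0,"rz": 0},
  {"x": 0,"y": 0,"z": 0,"rx": 0,"ry": 0,"rz": 0},
  {"x": 0,"y": 0,"z": 0,"rx": 0,"ry": 0,"rz": 0},
  {"x": 0,"y": 0,"z": -20,"rx": 0,"ry": 0,"rz": 0},
  {"x": 0,"y": 0,"z": -50,"rx": 0,"ry": 0,"rz": 0},
  {"x": 0,"y": 0,"z": -90,"rx": 0,"ry": 0,"rz": 0},
  {"x": 0,"y": 0,"z": -100,"rx": 0,"ry": 0,"rz": 0},
  {"x": 0,"y": 0,"z": -100,"rx": 0,"ry": 0,"rz": 0},
  {"x": 0,"y": 0,"z": -100,"rx": 0,"ry": 0,"rz": 0},
], hand=91)

```text
time: 15.35
tool_pos: [0.4628, -0.1649, 0.2178]
tool_rot: [-2.683, -0.401, -0.701]
contact_force: [-0.2, -0.6, 0.3]
opening: 0.0907
grip_force: 0.0
```

```bash
python3 st.py
python3 - <<'E'
from h import *
p=read_camera('side');w=read_camera('wrist')
s=cv2.resize(p['pixels'][140:220,230:310],(400,400),interpolation=cv2.INTER_CUBIC)
cv2.imwrite('pics/c5.png',cv2.hconcat([s,cv2.resize(w['pixels'][100:300,156:356],(400,400),interpolation=cv2.INTER_CUBIC)]))
E
```

```text
t 15.5 TCP above nominal top mm 135.4513046042211 tip 69.9513046042211 lat (x,y box) -0.6484697408794844 -1.4766370318314106 F along n -0.5220499105867873 F [ 0.0554  0.5736 -0.5169] open 0.09123677223333906 0.0 j6 0.775082174739641
[ -0.05   0.09 -46.27]
```

View pics/c5.png

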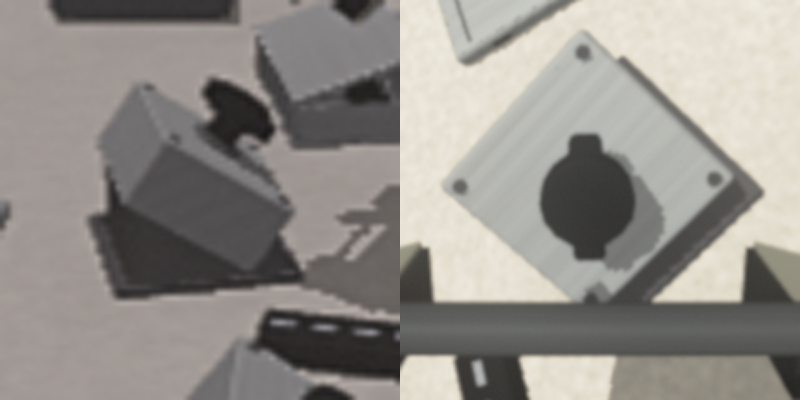

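The side view (left) shows the head fully up, with stem and gap visible at (230,110). The wrist view (right) shows the lugs vertical at (585,195) against a box turned 45°, so the knob turned about 0.8 rad. The robot is clear.

```bash
python3 -c "
from cell import *
print(hand_in())"
```

```text
the job is handed in; nothing more can be done
None
```

The job is handed in: I pressed the mushroom button until it latched, let it go for over a second, and turned its knob clockwise about 0.8 rad, and the last pictures show it fully up with the gripper clear; hand-in gave no verdict, and I did not re-measure the dial, drives, hub or screwdriver, though the gripper was not taken down to any of them.

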